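# Unpin the sprung lid and hold it just short of its balance point

## Task

The blue sprung lid of the parts box is locked by a pin with a red knob, and its spring is to be checked: pull the pin straight up out of its socket and leave it standing in the empty orange cup. Then take the lid by its bar and raise it well past its balance point (the red mark on the white quadrant) without letting the spring throw it wide open, ease it back, and finish while still holding the lid just below the balance point, with its pointer in the quadrant's green band. Do not force the lid while it is pinned, and leave the cup upright and the other things on the desk where they are.

Things in the scene. Friction and masses are not known exactly. Their poses are not given: they have to be found in the camera images.
- parts_box: Grey open-topped box fixed to the desk, 180 (x) x 300 (y) x 100 (z) mm. Origin: centre of its underside; own -x is the front, facing the robot. Outside its +y side, at own y = 166 mm, an upright white quadrant (radius 117 mm about the hinge, top at z = 222 mm): green band 46 to 57 degrees, red mark 60 degrees above the shut lid. Front -y corner: dark socket block, 60 x 44 mm, z = 35 to 95 mm.
- hinge (a point): Middle of the lid's hinge axis, at the box's rear top edge: box frame (+90, 0, +100) mm. The axis runs along the box's y. It shares the box's orientation.
- socket (a point): Mouth of the lock pin's hole, on the top face of the lid's ear while the lid is shut: box frame (-120, -125, +112) mm. The ear (54 x 44 x 10 mm) lies 7 mm above the socket block.
- lid (a joint): Angle of the blue lid (190 x 300 x 12 mm, 0.7 kg) about the hinge, rad: 0 shut, grows as the front edge rises, 1.75 fully open. Balance point 1.05 rad (60 degrees): below it the lid falls shut by its weight, above it the spring carries it on open. The bar needs less than 3 N to hold or move the unpinned lid.
- lid_bar (a point): Centre of the lid's steel pull bar: round, 16 mm thick, 116 mm long, along the box's y, 94 mm clear between its two end arms. With the lid shut it lies at box frame (-125, 0, 135) mm: 215 mm in front of and 35 mm above the hinge axis, 23 mm above and 30 mm ahead of the lid's front edge; it turns with the lid. Grasp it from above, one finger in front, one behind.
- lock_pin: Loose lock pin, 125 mm long, about 60 g. Origin: centre of its lower tip; own z runs along it to the knob. Steel shank 10 mm thick from 0 to 75 mm, collar 26 mm wide to 80 mm, round red knob 20 mm thick from 80 to 125 mm. At the start it stands upright through the lid's ear and the socket block (hole 15 mm), collar on the ear, tip 75 mm below the ear's top, 37 mm above the desk.
- cup: Loose orange plastic cup, empty, 84 mm wide at the rim, 80 mm high, floor about 5 mm thick, about 0.35 kg. Origin: centre of its underside; z up.
- tape_measure: Yellow and black tape measure, 74 x 72 x 32 mm, bystander. Origin: centre of its underside.
- stapler: Dark blue stapler, 34 x 131 x 47 mm, bystander. Origin: centre of its underside.
- eraser: Blue and white eraser, 22 x 53 x 12 mm, bystander. Origin: centre of its underside.
- sanding_block: Tan cork-coloured sanding block, 64 x 110 x 32 mm, bystander. Origin: centre of its underside.

How it is judged:
On the way, in this order (a step that is already met when the one before it is completed fails the run):
1. the pin is drawn clear above the lid's ear while the lid stays shut (z of lock_pin in the frame of socket above 0.005 m and value of joint lid below 0.1 rad), for 0.1 s.
2. the pin stands in the cup, let go (horizontal distance between lock_pin and cup below 0.042 m and z of lock_pin in the frame of cup below 0.03 m and contact force between the fingers and lock_pin below 0.05 N and value of joint lid below 0.1 rad), for 0.2 s.
3. the lid is raised past its balance point with the fingers on it (value of joint lid above 1.09 rad and contact force between the fingers and lid above 0.1 N), for 0.1 s.
At the end, for the whole second after the job is handed in: The fingers hold the lid still (0.1 N or more of contact) at 0.80 to 1.00 rad, below the balance point at 1.05; the pin does not touch it, its tip is within 42 mm of the cup's axis and under 30 mm above the cup's underside, and the cup stands on the desk tilted less than 0.2 rad (value of joint lid between 0.8 and 1 rad and velocity of joint lid between -0.1 and 0.1 rad/s and contact force between the fingers and lid above 0.1 N and contact force between lid and lock_pin below 0.05 N and horizontal distance between lock_pin and cup below 0.042 m and z of lock_pin in the frame of cup below 0.03 m and angle between cup's own z axis and vertical below 0.2 rad and height (world z) of cup below 0.01 m); the arm keeps its last pose, push and grip.
It fails at once if the lid is forced up while the pin is still in the socket (value of joint lid above 0.15 rad and horizontal distance between lock_pin and socket below 0.03 m and z of lock_pin in the frame of socket below -0.02 m).
It fails at once if the lid is thrown wide open (beyond 1.5 rad) (value of joint lid above 1.5 rad).
It fails at once if the cup is knocked over (angle between cup's own z axis and vertical above 0.6 rad).
It fails at once if a bystander is moved by more than 30 mm (distance of any of tape_measure, stapler, eraser, sanding_block from where it was at the start of the episode above 0.03 m).
It also fails if it takes over 54 s, if anything falls off the work surface, if the arm or the gripper's body presses on something with over 40 N, if the wrist force passes 120 N, or if a joint passes its speed limit or range.

## Robot

A 6-joint arm with a two-finger parallel gripper is mounted at the origin on the work surface; the furniture and walls round the work are solid. World frame = base frame: x ahead of the robot, y to its left, z up, the work surface at z = 0. Lengths are in m, angles in rad, forces in N, time in s.
With the tool pointing down it reaches from about 0.375 to 0.9 m from the base axis. Payload 3.1 kg.
Tool frame: the origin (TCP) lies at the centre of the arm's flange, where the gripper is bolted on; the fingertips stand robot.tip_extent ahead of it and the grasp point (between the pads) lies 164 mm ahead of it (robot.tip_extent is the distance from the TCP to the fingertips, in m); z points along the fingers, y is the line along which they close (so a half turn about z gives the same grasp; the last joint's range is limited). The gripper opens to 87 mm and grips with 3 to 60 N. Pads are 19 mm wide; open, the fingers measure 117 mm over their backs; the gripper's body (75 mm by 190 mm) begins 51 mm behind the grasp point.
Start: joints at [-1.319, 0.527, 1.433, -0, 1.181, -0.178], TCP at [0.26, -0.568, 0.405] pointing down, gripper open.
Joint ranges: [-3.08, 3.08], [-0.75, 2.2], [0.22, 2.44], [-1.43, 4.57], [0, 2.65], [-2.85, 2.85]. Speed limits (rad/s): [2.79, 2.79, 3.14, 3.14, 3.14, 3.14].

## Interface

Orientations are given as a unit quaternion [x, y, z, w].
In Python, from rig import get_obs, camera, hand_in, cut_out, robot gives the robot as it stands.
- The arm moves only by the tool step_arm, never from a script. Its argument "rows" is a list of rows, each a list of 6 numbers: the shift along the world's x, y, z in m, then the turn, a rotation vector about the world's x, y, z in degrees. A call has 1 to 12 rows; each row shifts and turns the commanded pose from where the row before left it; what a row does not reach is not made up. A row lasts 1/8 s, in which the tool goes at most 62.5 mm and 10.7 degrees, less where a joint would pass 70% of its speed; a pose out of reach is approached as far as the arm can. A call is refused whole if a number of a shift passes 0.0625 or a number of a turn 10.7, either way. A call with a gripper value outside its range is refused whole. "jaw" is the finger opening in m, from 0 to 0.087, set as the call begins (left out, the last holds). The fingers move at their own pace and stop on an object; "squeeze" is the grip in N (left out, the last holds). Time passes only in rows, so rows that do not move let the fingers close. It gives the time, the measured TCP pose, the force, the opening and the grip force at its end, in the units of the state.
- get_obs(): the state, without advancing time (a new reading comes with each control period).
- camera(name): name is "side" or "top"; returns a dict with "pixels" (480x640x3 uint8, blue, green, red), "depth" (480x640 float32, m along the optical axis (not along the pixel's ray), 0 where there is no reading), "fov_y" (degrees; the focal length in pixels is half the picture's height over the tangent of half this angle, whatever the lens; pixels are square), "cx", "cy" (the principal point, pixels), "extrinsics" (4x4, takes a point from camera to world coordinates). Camera axes: x right, y up, looking along -z (the intrinsics and any distortion apply to the point x, -y, -z); pixel columns grow to the right and rows downward; lengths in m; the calibration is good to about 2 mm. A picture is of the moment at which its call begins.
- hand_in(): hands the job in; it is judged then, once.
Trained networks look in the newest picture that a camera, given by its name, has taken for a name from the list of things; names that differ only in an ending like _2 or _b are one class to them, and where a whole thing is asked for, a point or a joint stands for the part that bears it (a point fixed in the world has none). Each returns a list of dicts, best first, with "confidence" (0 to 1); they miss things now and then, are a little off and sometimes report something else, mostly with a low value. They report only what shows in the picture. A call takes as long as a camera call.
- cut_out(label, camera): "region" (480x640 bool, what is visible of it) and "extent" ([centre column, centre row, width, height] in pixels, round what is visible of it).
The state is a dict: "time": time; "q": joint angles; "joint_velocities": joint speeds; "joint_torque": joint torques, N m; "position": TCP position; "tool_rot": TCP orientation; "ft_force": force on the tool from outside, world axes, zero at the start; "moment": the same for the moment, N m; "grip_width": finger opening in m; "grip_force": force on a finger pad.
Only numpy, scipy, OpenCV 4.12 (cv2) and the standard library are available. Lean on these libraries where they do the work, as an engineer would, in place of code of your own. Each camera call takes 0.05 s, during which the arm holds its last target. There are 200 camera calls.

## Working session

There is one attempt and no reset: what is moved stays moved. The work goes in short steps, Python scripts to look and compute and a tool call to move; the robot and the scene stay as the last step left them, time stands still between calls to the robot, and variables do not carry over. Pictures are saved under pics/ and viewed, at most 10 in all, crops included, and the job is handed in when it is done.

Besides the shell and the picture viewer there is one more tool, called after "Call:" by a JSON object that holds its "name" and its "arguments". step_arm: Moves the arm, as the interface text tells. Its arguments: {"type":"object","properties":{"rows":{"type":"array"},"jaw":{"type":"number"},"squeeze":{"type":"number"}},"required":["rows"]}

```bash
ls; mkdir -p pics; cat > h.py <<'E'
import numpy as np, cv2
from rig import get_obs, camera, hand_in, cut_out, robot
def pts(c,mask=None):
    H,W=c["depth"].shape; f=H/2/np.tan(np.radians(c["fov_y"])/2)
    v,u=np.mgrid[:H,:W]; d=c["depth"]
    P=np.stack([(u-c["cx"])/f*d,-(v-c["cy"])/f*d,-d],-1)
    E=c["extrinsics"]; P=P@E[:3,:3].T+E[:3,3]
    P[d<=0]=np.nan
    return P
E
cat > a.py <<'E'
from h import *
print(robot.tip_extent, get_obs())
for n in ["top","side"]:
    c=camera(n); cv2.imwrite(f"pics/{n}0.png",c["pixels"]); P=pts(c)
    print(n,c["fov_y"],[k for k in c], c["extrinsics"].round(3).tolist())
    for l in ["parts_box","lid","lid_bar","lock_pin","cup","tape_measure","stapler","eraser","sanding_block"]:
        for r in cut_out(l,n)[:2]:
            Q=P[r["region"]]; Q=Q[~np.isnan(Q[:,0])]
            if len(Q): print(l,round(r["confidence"],2),np.round(r["extent"]),len(Q),"med",np.median(Q,0).round(3),"lo",np.percentile(Q,2,0).round(3),"hi",np.percentile(Q,98,0).round(3))
E
python3 a.py
```

```text
pics
0.1822 {'time': 0.0, 'q': array([-1.31952512e+00,  5.28450681e-01,  1.43389871e+00, -1.28315611e-06,
        1.18135932e+00, -1.78462858e-01]), 'joint_velocities': array([ 0.00101112,  0.00124774,  0.00035961,  0.00059676, -0.00098807,
       -0.0002295 ]), 'joint_torque': array([-5.63439007e-04, -4.40042174e+01, -1.76595801e+01,  6.32773759e-02,
        5.83300937e-02, -1.82846184e-04]), 'position': array([ 0.26035488, -0.56781581,  0.40378186]), 'tool_rot': array([ 9.77004155e-01,  2.13217639e-01, -3.91010927e-05, -1.05730750e-03]), 'ft_force': array([-0.10988233, -0.41101856, -0.12010625]), 'moment': array([-0.01321327, -0.01939778, -0.00502417]), 'grip_force': 0.0, 'grip_width': 0.08704117120377981}
top 53.38310495696482 ['pixels', 'depth', 'fov_y', 'cx', 'cy', 'extrinsics'] [[0.012, 0.998, -0.062, 0.464], [-1.0, 0.013, 0.004, 0.057], [0.005, 0.062, 0.998, 1.444], [0.0, 0.0, 0.0, 1.0]]
parts_box 0.88 [317. 243. 117. 114.] 8330 med [0.572 0.034 0.112] lo [ 0.433 -0.111  0.002] hi [0.685 0.189 0.144]
lid_bar 0.8 [317. 247. 116. 105.] 7968 med [0.569 0.032 0.112] lo [ 0.442 -0.
[... 2061 characters left out ...]
0.39  0.035]
stapler 0.63 [312. 242. 175. 120.] 11675 med [0.533 0.084 0.113] lo [ 0.407 -0.096  0.008] hi [0.685 0.197 0.18 ]
stapler 0.58 [167. 353.  70.  45.] 1760 med [0.575 0.464 0.027] lo [0.548 0.406 0.001] hi [0.605 0.518 0.049]
eraser 0.75 [386. 294.  21.  18.] 189 med [0.348 0.051 0.013] lo [0.339 0.024 0.005] hi [0.36  0.075 0.017]
eraser 0.18 [311. 240. 181. 119.] 11913 med [0.533 0.083 0.113] lo [ 0.407 -0.099  0.007] hi [0.686 0.197 0.184]
sanding_block 0.66 [313. 239. 174. 116.] 12034 med [0.533 0.081 0.113] lo [ 0.407 -0.101  0.004] hi [0.687 0.197 0.184]
sanding_block 0.6 [370. 186.  30.  23.] 651 med [ 0.614 -0.29   0.033] lo [ 0.576 -0.364  0.004] hi [ 0.664 -0.251  0.038]
```

```bash
cat > b.py <<'E'
from h import *
i=[cv2.imread(f"pics/{n}0.png") for n in("top","side")]
cv2.imwrite("pics/m.png",np.hstack([cv2.resize(i[0][180:340,140:480],(400,300)),cv2.resize(i[1][130:400,130:490],(400,300))]))
for n in ["top","side"]:
    c=camera(n); P=pts(c)
    m=(abs(P[...,2]-.112)<.007)&(P[...,0]>.4)&(P[...,0]<.75)&(abs(P[...,1]-.04)<.3)
    print(n,"lid z",np.median(P[m][:,2]))
    print(cv2.minAreaRect(P[m][:,:2].astype(np.float32)))
    # bar
    b=(P[...,2]>.128)&(P[...,0]>.39)&(P[...,0]<.52)&(P[...,1]>-.04)&(P[...,1]<.12)
    Q=P[b]; print("bar",len(Q),Q.mean(0),np.percentile(Q,[2,98],0).round(3).tolist(),cv2.fitLine(Q[:,:2].astype(np.float32),cv2.DIST_HUBER,0,.01,.01).ravel())
    k=(P[...,2]>.14)&(P[...,0]>.39)&(P[...,0]<.48)&(P[...,1]<-.04)&(P[...,1]>-.1)
    print("knob",k.sum(),P[k].mean(0),P[k].min(0),P[k].max(0))
    r=(P[...,2]>.072)&(P[...,2]<.09)&(P[...,1]<-.22)&(P[...,1]>-.42)&(P[...,0]>.35)&(P[...,0]<.52)
    Q=P[r]; print("rim",len(Q),Q[:,2].max(),cv2.minEnclosingCircle(Q[:,:2].astype(np.float32)),np.percentile(Q,[1,99],0).round(3).tolist())
E
python3 b.py
```

```text
top lid z 0.11212387983130268
((0.5583178400993347, 0.04559510946273804), (0.3221297562122345, 0.24447624385356903), 77.91726684570312)
bar 267 [0.45468719 0.05496143 0.13945603] [[0.44, -0.001, 0.13], [0.476, 0.109, 0.146]] [0.18348509 0.9830225  0.45468718 0.05496143]
knob 45 [ 0.43734841 -0.06814226  0.15999835] [ 0.42923556 -0.07650085  0.14583597] [ 0.4454779  -0.06002993  0.16661372]
rim 158 0.08608142028305643 ((0.43206146359443665, -0.32505038380622864), 0.04195107892155647) [[0.393, -0.365, 0.072], [0.473, -0.284, 0.084]]
side lid z 0.1144404979690759
((0.5536370277404785, 0.04466161131858826), (0.3276960253715515, 0.24719424545764923), 77.61558532714844)
bar 339 [0.44836403 0.06131097 0.14025765] [[0.435, 0.002, 0.13], [0.469, 0.112, 0.146]] [0.18740758 0.9822822  0.450269   0.07658058]
knob 99 [ 0.43084212 -0.0653538   0.15497313] [ 0.42030054 -0.08042219  0.14073868] [ 0.44142528 -0.05588823  0.16572662]
rim 148 0.0856685989070981 ((0.43076807260513306, -0.3242820203304291), 0.04564230516552925) [[0.413, -0.365, 0.072], [0.469, -0.281, 0.085]]
```

View pics/m.png

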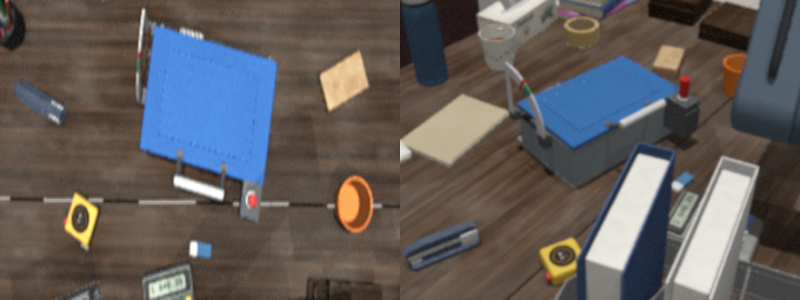

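The mosaic shows the top view at left: blue lid centred near (208,105), knob (252,200), bar (200,187), cup (355,203). The side view at right agrees. Next I'll refine the box pose and check for tall obstacles.

```bash
cat > c.py <<'E'
from h import *
for n in ["top","side"]:
    c=camera(n); P=pts(c)
    h=cv2.cvtColor(c["pixels"],cv2.COLOR_BGR2HSV)
    m=(abs(h[...,0].astype(int)-108)<12)&(h[...,1]>150)&(abs(P[...,2]-.112)<.01)&(P[...,0]>.4)&(P[...,0]<.75)&(abs(P[...,1]-.04)<.22)
    m=cv2.morphologyEx(m.astype(np.uint8),cv2.MORPH_OPEN,np.ones((5,5)))>0
    (cx,cy),s,a=r=cv2.minAreaRect(P[m][:,:2].astype(np.float32)); print(n,r)
    psi=np.radians(a-90 if a>45 else a)
    R=np.array([[np.cos(psi),-np.sin(psi)],[np.sin(psi),np.cos(psi)]])
    # lid spans box x -95..+95 -> front edge at -95, hinge at 90 : centre ~0
    for nm,b in dict(bar=(-125,0),socket=(-120,-125),hinge=(90,0)).items(): print(nm,(np.array([cx,cy])+R@np.array(b)/1000).round(4))
    t=(P[...,2]>.17)&(P[...,0]>-.1)&(P[...,0]<.8)
    Q=P[t]
    for x in np.arange(-.1,.8,.1):
        print(round(x,1),[ (round(y,1),round(float(Q[s][:,2].max()),2)) for y in np.arange(-.7,.7,.1) if (s:=(abs(Q[:,0]-x-.05)<.05)&(abs(Q[:,1]-y-.05)<.05)).sum()>3])
E
python3 c.py
```

```text
top ((0.5756573677062988, 0.03251121938228607), (0.29805147647857666, 0.18793262541294098), 80.15313720703125)
bar [0.4525 0.0539]
socket [ 0.436  -0.0701]
hinge [0.6643 0.0171]
-0.1 [(np.float64(0.3), 0.23), (np.float64(0.4), 0.25)]
0.0 [(np.float64(-0.1), 0.35), (np.float64(-0.0), 0.35), (np.float64(0.3), 0.33), (np.float64(0.4), 0.34)]
0.1 [(np.float64(-0.6), 0.6), (np.float64(-0.5), 0.68), (np.float64(-0.4), 0.78), (np.float64(-0.3), 0.8), (np.float64(-0.1), 0.57), (np.float64(-0.0), 0.47), (np.float64(0.1), 0.31), (np.float64(0.2), 0.34), (np.float64(0.3), 0.34), (np.float64(0.4), 0.33), (np.float64(0.5), 0.32)]
0.2 [(np.float64(-0.7), 0.34), (np.float64(-0.6), 0.6), (np.float64(-0.5), 0.68), (np.float64(-0.4), 0.77), (np.float64(-0.3), 0.84), (np.float64(-0.2), 0.82), (np.float64(-0.1), 0.69), (np.float64(-0.0), 0.52), (np.float64(0.1), 0.33), (np.float64(0.3), 0.33), (np.float64(0.4), 0.32), (np.float64(0.5), 0.32)]
0.3 [(np.float64(-0.7), 0.34), (np.float64(-0.6), 0.59), (np.float64(-0.5), 0.6), (np.float64(-0.3), 0.84), (np.float64(-0.2), 0.83), (np.float64(-0.1), 0.63)]
0.4
[... 392 characters left out ...]
(np.float64(0.3), 0.33), (np.float64(0.4), 0.34)]
0.1 [(np.float64(-0.6), 0.52), (np.float64(-0.5), 0.57), (np.float64(-0.1), 0.6), (np.float64(-0.0), 0.48), (np.float64(0.1), 0.32), (np.float64(0.2), 0.34), (np.float64(0.3), 0.34), (np.float64(0.4), 0.33), (np.float64(0.5), 0.32)]
0.2 [(np.float64(-0.7), 0.34), (np.float64(-0.6), 0.53), (np.float64(-0.5), 0.57), (np.float64(-0.4), 0.57), (np.float64(-0.2), 0.61), (np.float64(-0.1), 0.62), (np.float64(-0.0), 0.52), (np.float64(0.1), 0.33), (np.float64(0.3), 0.32), (np.float64(0.4), 0.32), (np.float64(0.5), 0.32)]
0.3 [(np.float64(-0.7), 0.34), (np.float64(-0.6), 0.53)]
0.4 []
0.5 [(np.float64(0.1), 0.17)]
0.6 [(np.float64(0.1), 0.22)]
0.7 []
```

Call:
{"name": "step_arm", "arguments": {"rows": [[0.0145,0.0415,0,0,0,4.6],[0.0145,0.0415,0,0,0,4.6],[0.0145,0.0415,0,0,0,4.6],[0.0145,0.0415,0,0,0,4.6],[0.0145,0.0415,0,0,0,4.6],[0.0145,0.0415,0,0,0,4.6],[0.0145,0.0415,0,0,0,4.6],[0.0145,0.0415,0,0,0,4.6],[0.0145,0.0415,0,0,0,4.6],[0.0145,0.0415,0,0,0,4.6],[0.0145,0.0415,0,0,0,4.6],[0.0145,0.0415,0,0,0,4.6]], "jaw": 0.06}}

```text
time: 2.7
position: [0.4349, -0.0688, 0.405]
tool_rot: [0.766, 0.643, 0.0, 0.0]
ft_force: [0.6, -0.4, 0.3]
grip_width: 0.0601
grip_force: 0.0
```

Call:
{"name": "step_arm", "arguments": {"rows": [[0,0,-0.02,0,0,0],[0,0,0,0,0,0]]}}

```text
time: 2.95
position: [0.4341, -0.0694, 0.3841]
tool_rot: [0.767, 0.642, -0.001, -0.001]
ft_force: [0.9, -0.5, -0.0]
grip_width: 0.0599
grip_force: 0.0
```

Call:
{"name": "step_arm", "arguments": {"rows": [[0,0,-0.02,0,0,0],[0,0,-0.02,0,0,0],[0,0,-0.02,0,0,0],[0,0,-0.016,0,0,0],[0,0,0,0,0,0]]}}

```text
time: 3.58
position: [0.4344, -0.0708, 0.3085]
tool_rot: [0.767, 0.641, -0.0, -0.001]
ft_force: [-0.4, 0.6, 0.7]
grip_width: 0.0604
grip_force: 0.0
```

Call:
{"name": "step_arm", "arguments": {"rows": [[0,0,0,0,0,0],[0,0,0,0,0,0],[0,0,0,0,0,0],[0,0,0,0,0,0],[0,0,0,0,0,0],[0,0,0,0,0,0]], "jaw": 0.0, "squeeze": 15}}

```text
time: 4.32
position: [0.4344, -0.0701, 0.3088]
tool_rot: [0.767, 0.642, 0.0, 0.0]
ft_force: [-0.3, 0.3, 0.7]
grip_width: 0.0198
grip_force: 15.0
```

Call:
{"name": "step_arm", "arguments": {"rows": [[0,0,0.005,0,0,0],[0,0,0.01,0,0,0],[0,0,0.015,0,0,0],[0,0,0.015,0,0,0],[0,0,0.015,0,0,0],[0,0,0.015,0,0,0],[0,0,0.015,0,0,0],[0,0,0.015,0,0,0],[0,0,0.005,0,0,0],[0,0,0,0,0,0]]}}

```text
time: 5.58
position: [0.4343, -0.0701, 0.4191]
tool_rot: [0.767, 0.642, 0.0, 0.0]
ft_force: [0.4, -0.3, -0.7]
grip_width: 0.0195
grip_force: 15.0
```

```bash
cat > d.py <<'E'
from h import *
for n in ["side","top"]:
    c=camera(n); P=pts(c); cv2.imwrite(f"pics/{n}1.png",c["pixels"])
    r=(P[...,2]>.072)&(P[...,2]<.09)&(P[...,1]<-.22)&(P[...,1]>-.42)&(P[...,0]>.35)&(P[...,0]<.52)
    Q=P[r]; print("rim",len(Q),cv2.minEnclosingCircle(Q[:,:2].astype(np.float32)))
    k=(P[...,2]>.12)&(P[...,2]<.235)&(P[...,0]>.4)&(P[...,0]<.47)&(P[...,1]<-.04)&(P[...,1]>-.1)
    print("pin",k.sum(),P[k].mean(0) if k.any() else 0,P[k].min(0) if k.any() else 0)
i=cv2.imread("pics/side1.png"); cv2.imwrite("pics/s1.png",cv2.resize(i[120:320,240:500],(780,600)))
E
python3 d.py
```

```text
rim 204 ((0.4299735426902771, -0.3233427405357361), 0.045619141310453415)
pin 170 [ 0.43171877 -0.06574167  0.19948828] [ 0.42152437 -0.07667323  0.14955014]
rim 159 ((0.432677686214447, -0.32467153668403625), 0.042143743485212326)
pin 0 0 0
```

View pics/s1.png

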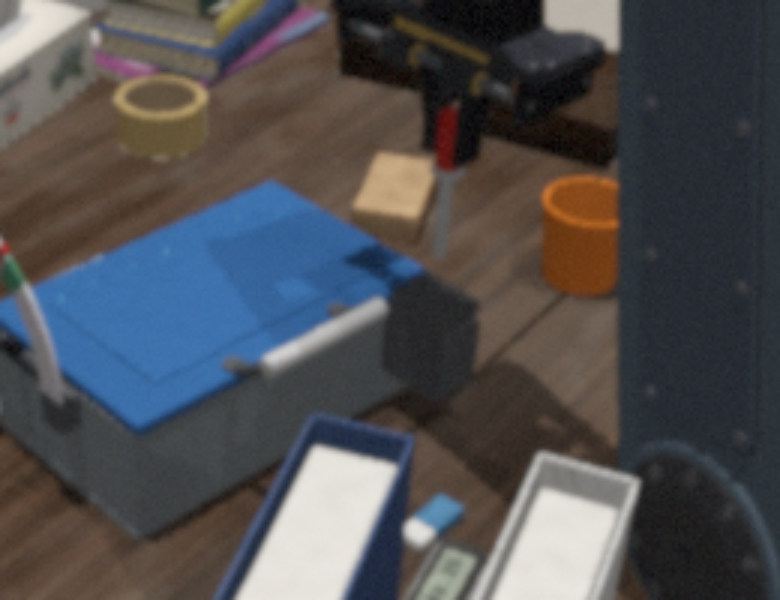

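Pin is clear at (447,180) in the crop, with the lid still shut and the cup upright at (580,235).

Call:
{"name": "step_arm", "arguments": {"rows": [[0,-0.012,0,0,0,0],[0,-0.025,0,0,0,0],[0,-0.03,0,0,0,0],[0,-0.03,0,0,0,0],[0,-0.03,0,0,0,0],[-0.001,-0.03,0,0,0,0],[-0.001,-0.03,0,0,0,0],[-0.001,-0.03,0,0,0,0],[0,-0.025,0,0,0,0],[0,-0.012,0,0,0,0],[0,0,0,0,0,0]]}}

```text
time: 7.05
position: [0.4313, -0.3247, 0.4184]
tool_rot: [0.767, 0.641, 0.0, -0.0]
ft_force: [-0.2, 1.0, -0.7]
grip_width: 0.0197
grip_force: 15.0
```

Call:
{"name": "step_arm", "arguments": {"rows": [[0,0,-0.015,0,0,0],[0,0,-0.015,0,0,0],[0,0,-0.015,0,0,0],[0,0,-0.015,0,0,0],[0,0,-0.015,0,0,0],[0,0,-0.015,0,0,0],[0,0,-0.015,0,0,0],[0,0,-0.015,0,0,0],[0,0,-0.01,0,0,0],[0,0,-0.007,0,0,0],[0,0,0,0,0,0]]}}

```text
time: 8.43
position: [0.4314, -0.3241, 0.2813]
tool_rot: [0.767, 0.642, -0.0, -0.0]
ft_force: [0.4, -0.3, -1.1]
grip_width: 0.0195
grip_force: 15.0
```

Call:
{"name": "step_arm", "arguments": {"rows": [[0,0,-0.003,0,0,0],[0,0,0,0,0,0]]}}

```text
time: 8.68
position: [0.4315, -0.3242, 0.2789]
tool_rot: [0.767, 0.642, -0.0, 0.0]
ft_force: [0.1, 0.0, -0.9]
grip_width: 0.0193
grip_force: 15.0
```

Call:
{"name": "step_arm", "arguments": {"rows": [[0,0,0,0,0,0],[0,0,0,0,0,0],[0,0,0,0,0,0],[0,0,0,0,0,0],[0,0,0,0,0,0]], "jaw": 0.08}}

```text
time: 9.3
position: [0.4314, -0.3241, 0.2788]
tool_rot: [0.767, 0.642, -0.0, 0.0]
ft_force: [0.4, 0.1, -0.1]
grip_width: 0.0618
grip_force: 0.0
```

Call:
{"name": "step_arm", "arguments": {"rows": [[0,0,0.008,0,0,0],[0,0,0.015,0,0,0],[0,0,0.02,0,0,0],[0,0,0.03,0,0,0],[0,0,0.03,0,0,0],[0,0,0.03,0,0,0],[0,0,0,0,0,0]]}}

```text
time: 10.18
position: [0.4319, -0.3245, 0.4152]
tool_rot: [0.767, 0.642, 0.0, 0.004]
ft_force: [0.6, 0.7, -0.6]
grip_width: 0.0799
grip_force: 0.0
```

```bash
cat > e.py <<'E'
from h import *
c=camera("side");i=c["pixels"].copy();P=pts(c)
for l in ["lock_pin","cup"]:
    for r in cut_out(l,"side")[:2]:
        Q=P[r["region"]];Q=Q[~np.isnan(Q[:,0])]; print(l,r["confidence"],r["extent"],Q.mean(0),np.percentile(Q,[2,98],0).round(3).tolist())
cv2.imwrite("pics/s2.png",cv2.resize(i[120:270,340:540],(800,600)))
E
python3 e.py
```

```text
lock_pin 0.61 [311.8, 240.2, 173.4, 121.6] [0.54441217 0.06964183 0.09392553] [[0.407, -0.1, 0.006], [0.686, 0.197, 0.182]]
cup 0.72 [426.2, 197.6, 4.2, 39.1] [ 0.43937954 -0.28985015  0.05948637] [[0.244, -0.349, 0.003], [0.467, 0.118, 0.31]]
```

View pics/s2.png

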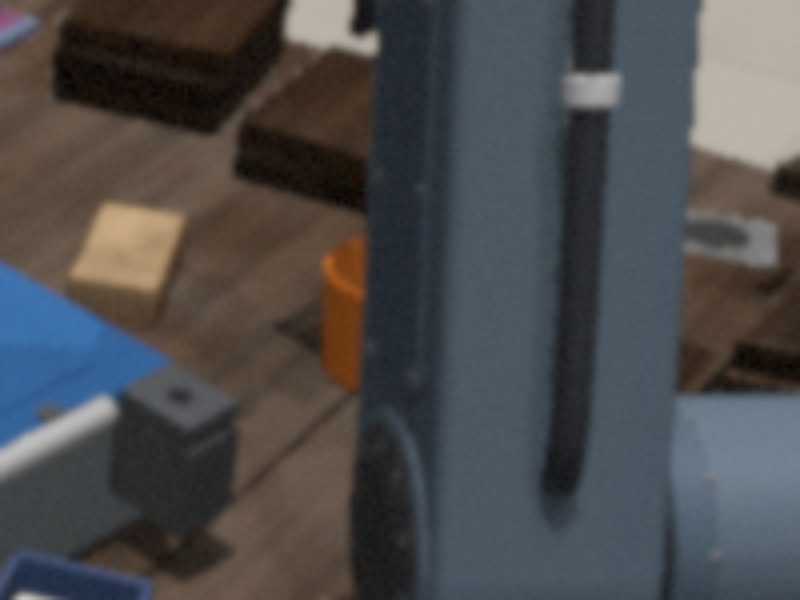

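The cup is at (343,315), upright but mostly hidden by the arm. I'll move to the bar and then check with the top camera.

Call:
{"name": "step_arm", "arguments": {"rows": [[0.001,0.017,0,0,0,0],[0.001,0.035,0,0,0,0],[0.002,0.035,0,0,0,0],[0.002,0.035,0,0,0,0],[0.002,0.035,0,0,0,0],[0.002,0.035,0,0,0,0],[0.002,0.035,0,0,0,0],[0.002,0.035,0,0,0,0],[0.002,0.035,0,0,0,0],[0.001,0.035,0,0,0,0],[0.001,0.035,0,0,0,0],[0,0.013,0,0,0,0]], "jaw": 0.045}}

```text
time: 11.82
position: [0.4483, 0.058, 0.4109]
tool_rot: [0.766, 0.643, -0.001, -0.001]
ft_force: [0.0, -0.4, -0.2]
grip_width: 0.0448
grip_force: 0.0
```

```bash
cat > f.py <<'E'
from h import *
t=camera("top");c=camera("side")
for n,c_ in (("side",c),("top",t)):
    P=pts(c_)
    k=(P[...,2]>.095)&(P[...,1]<-.22)&(P[...,1]>-.42)&(P[...,0]>.36)&(P[...,0]<.52)
    if k.any(): print(n,"knob",P[k].mean(0),P[k].max(0))
    b=(P[...,2]>.128)&(P[...,2]<.15)&(P[...,0]>.39)&(P[...,0]<.52)&(P[...,1]>-.01)&(P[...,1]<.12)
    if b.any(): print("bar",b.sum(),np.median(P[b],0),np.percentile(P[b],[1,99],0))
cv2.imwrite("pics/s3.png",np.hstack([cv2.resize(c["pixels"][120:320,280:480],(400,400)),cv2.resize(t["pixels"][230:330,390:490],(400,400))]))
print(get_obs()["position"])
E
python3 f.py
```

```text
side knob [ 0.42865129 -0.31845937  0.11648597] [ 0.44258949 -0.30922783  0.13606041]
bar 340 [0.44750044 0.06356007 0.14176173] [[4.33364515e-01 1.89018583e-05 1.30275783e-01]
 [4.71068505e-01 1.12662290e-01 1.46834972e-01]]
top knob [ 0.43425816 -0.31995885  0.12307616] [ 0.44263034 -0.31233006  0.1343759 ]
[0.44874782 0.05710271 0.41117291]
```

View pics/s3.png

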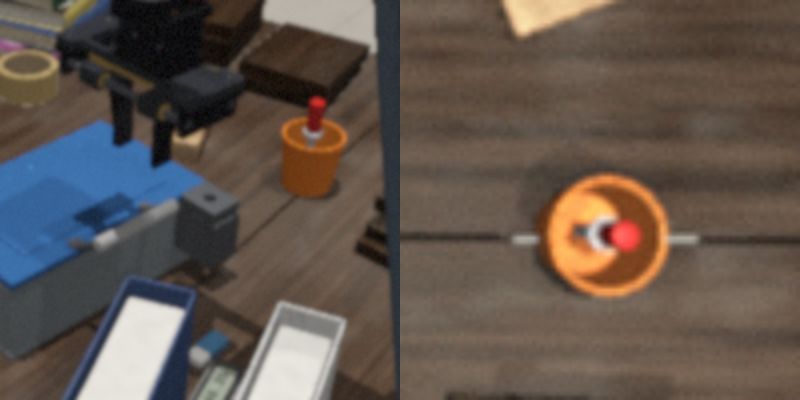

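The pin stands in the upright cup (knob at (318,105) in the left picture, (624,236) in the right). Now I'll descend on the bar.

Call:
{"name": "step_arm", "arguments": {"rows": [[0,0,-0.015,0,0,0],[0,0,-0.02,0,0,0],[0,0,-0.02,0,0,0],[0,0,-0.02,0,0,0],[0.001,0,-0.015,0,0,0],[0,0,-0.01,0,0,0],[0,0,-0.009,0,0,0],[0,0,0,0,0,0]]}}

```text
time: 12.92
position: [0.4503, 0.0556, 0.3023]
tool_rot: [0.767, 0.641, -0.0, -0.0]
ft_force: [-0.1, -0.2, 0.2]
grip_width: 0.045
grip_force: 0.0
```

Call:
{"name": "step_arm", "arguments": {"rows": [[0,0,0,0,0,0],[0,0,0,0,0,0],[0,0,0,0,0,0],[0,0,0,0,0,0]], "jaw": 0.0, "squeeze": 20}}

```text
time: 13.42
position: [0.4509, 0.0559, 0.303]
tool_rot: [0.767, 0.642, 0.001, 0.001]
ft_force: [0.3, -0.1, -0.6]
grip_width: 0.0153
grip_force: 20.0
```

```bash
python3 - <<'E'
import numpy as np
th=np.radians(np.arange(0,67,3)+9.25); r=.2178
x=-r*np.cos(th); z=r*np.sin(th); s=np.radians(-10)
for i in range(22): d=x[i+1]-x[i]; print(3*i+3,[round(d*np.cos(s),4),round(d*np.sin(s),4),round(z[i+1]-z[i],4)])
E
```

```text
3 [np.float64(0.0021), np.float64(-0.0004), np.float64(0.0112)]
6 [np.float64(0.0027), np.float64(-0.0005), np.float64(0.0111)]
9 [np.float64(0.0032), np.float64(-0.0006), np.float64(0.0109)]
12 [np.float64(0.0038), np.float64(-0.0007), np.float64(0.0107)]
15 [np.float64(0.0043), np.float64(-0.0008), np.float64(0.0105)]
18 [np.float64(0.0049), np.float64(-0.0009), np.float64(0.0103)]
21 [np.float64(0.0054), np.float64(-0.001), np.float64(0.01)]
24 [np.float64(0.0059), np.float64(-0.001), np.float64(0.0097)]
27 [np.float64(0.0064), np.float64(-0.0011), np.float64(0.0094)]
30 [np.float64(0.0069), np.float64(-0.0012), np.float64(0.009)]
33 [np.float64(0.0073), np.float64(-0.0013), np.float64(0.0086)]
36 [np.float64(0.0078), np.float64(-0.0014), np.float64(0.0082)]
39 [np.float64(0.0082), np.float64(-0.0014), np.float64(0.0078)]
42 [np.float64(0.0086), np.float64(-0.0015), np.float64(0.0074)]
45 [np.float64(0.0089), np.float64(-0.0016), np.float64(0.0069)]
48 [np.float64(0.0093), np.float64(-0.0016), np.float64(0.0064)]
51 [np.float64(0.0096), np.float64(-0.0017), np.float64(0.0059)]
54 [np.float64(0.0099), np.float64(-0.0017), np.float64(0.0054)]
57 [np.float64(0.0102), np.float64(-0.0018), np.float64(0.0049)]
60 [np.float64(0.0104), np.float64(-0.0018), np.float64(0.0043)]
63 [np.float64(0.0106), np.float64(-0.0019), np.float64(0.0038)]
66 [np.float64(0.0108), np.float64(-0.0019), np.float64(0.0032)]
```

Call:
{"name": "step_arm", "arguments": {"rows": [[0.0021,-0.0004,0.0112,0,0,0],[0.0027,-0.0005,0.0111,0,0,0],[0.0032,-0.0006,0.0109,0,0,0],[0.0038,-0.0007,0.0107,0,0,0],[0.0043,-0.0008,0.0105,0,0,0],[0,0,0,0,0,0]]}}

```text
time: 14.18
position: [0.4665, 0.053, 0.3579]
tool_rot: [0.767, 0.642, 0.0, 0.0]
ft_force: [0.7, 0.7, -3.0]
grip_width: 0.0151
grip_force: 20.0
```

Call:
{"name": "step_arm", "arguments": {"rows": [[0.0049,-0.0009,0.0103,0,0,0],[0.0054,-0.001,0.01,0,0,0],[0.0059,-0.001,0.0097,0,0,0],[0.0064,-0.0011,0.0094,0,0,0],[0.0069,-0.0012,0.009,0,0,0],[0.0073,-0.0013,0.0086,0,0,0],[0.0078,-0.0014,0.0082,0,0,0],[0.0082,-0.0014,0.0078,0,0,0],[0.0086,-0.0015,0.0074,0,0,0],[0.0089,-0.0016,0.0069,0,0,0],[0,0,0,0,0,0]]}}

```text
time: 15.55
position: [0.5351, 0.0409, 0.447]
tool_rot: [0.767, 0.642, -0.002, -0.002]
ft_force: [-11.0, 3.2, 13.1]
grip_width: 0.015
grip_force: 20.0
```

```bash
cat > g.py <<'E'
from h import *
import sys
c=camera("side"); P=pts(c); hs=cv2.cvtColor(c["pixels"],cv2.COLOR_BGR2HSV)
cv2.imwrite(sys.argv[1],cv2.resize(c["pixels"][80:320,220:480],(650,600)))
s=np.radians(-10);hx=np.array([.662,.019])
u=(P[...,0]-hx[0])*np.cos(s)+(P[...,1]-hx[1])*np.sin(s)
v=-(P[...,0]-hx[0])*np.sin(s)+(P[...,1]-hx[1])*np.cos(s); w=P[...,2]-.1
m=(abs(hs[...,0].astype(int)-108)<12)&(hs[...,1]>140)&(abs(v)<.145)&(w>.03)&(u<.05)&(u>-.25)
A=np.c_[u[m],w[m]]; l=cv2.fitLine(A.astype(np.float32),cv2.DIST_HUBER,0,.01,.01).ravel()
print(m.sum(),"lid deg by plane",np.degrees(np.arctan2(abs(l[1]),-np.sign(l[0]*l[1])*-abs(l[0]))),l)
p=get_obs()["position"]; r=np.array([(p[0]-hx[0])*np.cos(s)+(p[1]-hx[1])*np.sin(s),p[2]-.168-.1])
print("lid deg by TCP",np.degrees(np.arctan2(r[1],-r[0]))-9.25,"radius",np.hypot(*r))
E
python3 g.py pics/s4.png
```

```text
886 lid deg by plane 134.7174 [ 0.70361066 -0.7105857  -0.09670701  0.09804209]
lid deg by TCP 44.923554318060546 radius 0.22041160084482625
```

View pics/s4.png

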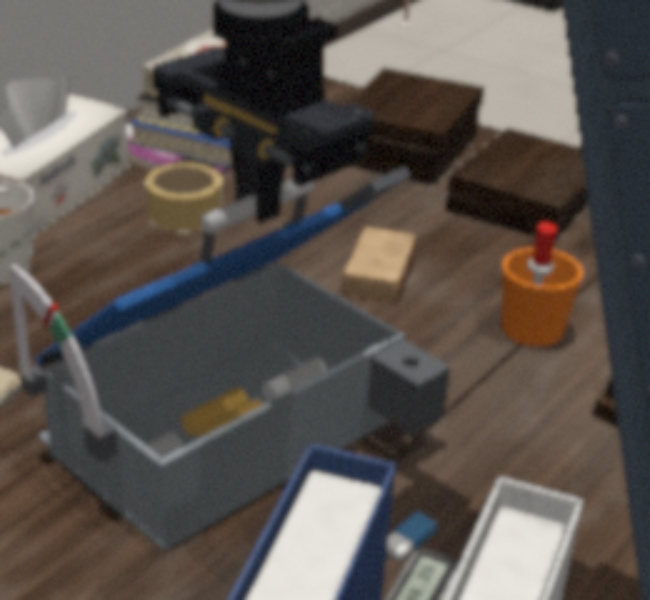

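The lid is partly raised (~45°), gripped at (265,190), with the pin upright in the cup at (545,240). A radial preload has built up, so I'll correct it outward.

Call:
{"name": "step_arm", "arguments": {"rows": [[-0.0015,0.0003,0.002,0,0,0],[0,0,0,0,0,0]]}}

```text
time: 15.85
position: [0.5347, 0.0409, 0.4475]
tool_rot: [0.767, 0.642, -0.001, -0.001]
ft_force: [-5.6, 2.1, 5.3]
grip_width: 0.0157
grip_force: 20.0
```

Call:
{"name": "step_arm", "arguments": {"rows": [[0.0078,-0.0013,0.0079,0,0,0],[0.0096,-0.0017,0.0059,0,0,0],[0.0099,-0.0017,0.0056,0,0,0],[0.0,0.0,0.0,0,0,0]]}}

```text
time: 16.35
position: [0.5642, 0.0356, 0.4674]
tool_rot: [0.767, 0.642, 0.001, 0.002]
ft_force: [-2.6, 0.2, 5.3]
grip_width: 0.0151
grip_force: 20.0
```

Call:
{"name": "step_arm", "arguments": {"rows": [[0.0098,-0.0017,0.0058,0,0,0],[0.0102,-0.0018,0.0048,0,0,0],[0.0104,-0.0019,0.0043,0,0,0],[0.0106,-0.0019,0.0037,0,0,0],[0.0,0.0,0.0,0,0,0],[0.0,0.0,0.0,0,0,0]]}}

```text
time: 17.1
position: [0.6038, 0.0286, 0.4846]
tool_rot: [0.767, 0.642, 0.0, 0.001]
ft_force: [-2.1, -2.0, 2.0]
grip_width: 0.0155
grip_force: 20.0
```

```bash
python3 g.py pics/s5.png
```

```text
3532 lid deg by plane 115.07699 [ 0.4238358  -0.90573907 -0.04018984  0.09161557]
lid deg by TCP 65.47479688435543 radius 0.22445853974617064
```

View pics/s5.png

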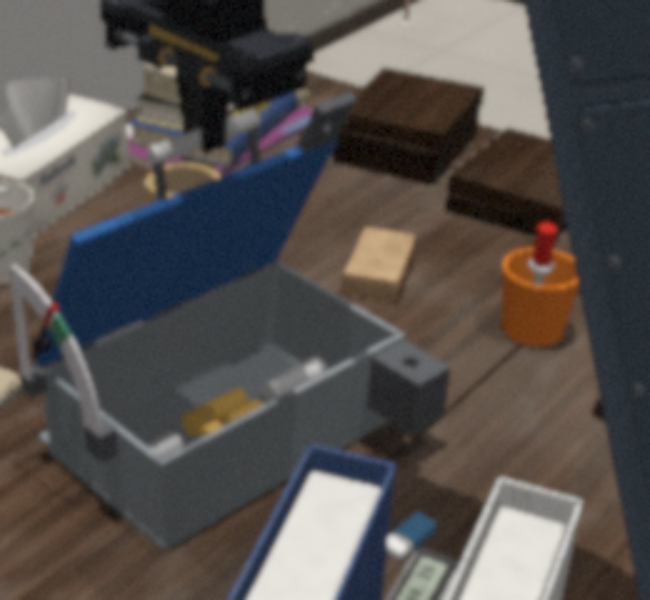

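The lid stands at about 65°, just beyond the red mark (50,312). I'll add about 3° for margin and hold before easing back.

Call:
{"name": "step_arm", "arguments": {"rows": [[0.0108,-0.0019,0.0032,0,0,0],[0,0,0,0,0,0],[0,0,0,0,0,0],[0,0,0,0,0,0]]}}

```text
time: 17.65
position: [0.6144, 0.0267, 0.4875]
tool_rot: [0.767, 0.642, -0.0, 0.0]
ft_force: [-0.4, -3.1, -0.1]
grip_width: 0.0155
grip_force: 20.0
```

Call:
{"name": "step_arm", "arguments": {"rows": [[-0.0108,0.0019,-0.0032,0,0,0],[-0.0106,0.0019,-0.0037,0,0,0],[-0.0104,0.0019,-0.0043,0,0,0],[-0.0102,0.0018,-0.0048,0,0,0],[-0.0098,0.0017,-0.0058,0,0,0],[0,0,0,0,0,0],[0,0,0,0,0,0]]}}

```text
time: 18.52
position: [0.5624, 0.0362, 0.4661]
tool_rot: [0.767, 0.642, -0.0, -0.0]
ft_force: [-2.4, -3.1, 5.7]
grip_width: 0.0153
grip_force: 20.0
```

```bash
python3 g.py pics/s6.png
```

```text
2067 lid deg by plane 127.10585 [ 0.60328954 -0.79752225 -0.07537656  0.10373936]
lid deg by TCP 53.76439983664286 radius 0.22244836849053526
```

Call:
{"name": "step_arm", "arguments": {"rows": [[-0.0049,0.0009,-0.0029,0,0,0],[0,0,0,0,0,0],[0,0,0,0,0,0],[0,0,0,0,0,0],[0,0,0,0,0,0],[0,0,0,0,0,0]]}}

```text
time: 19.32
position: [0.5578, 0.037, 0.4635]
tool_rot: [0.767, 0.642, -0.0, -0.0]
ft_force: [-3.7, -2.6, 6.9]
grip_width: 0.0155
grip_force: 20.0
```

```bash
python3 g.py pics/s7.png
```

```text
1913 lid deg by plane 128.30453 [ 0.61984134 -0.78472716 -0.06095486  0.0809494 ]
lid deg by TCP 52.33043239486754 radius 0.2222558554643507
```

View pics/s7.png

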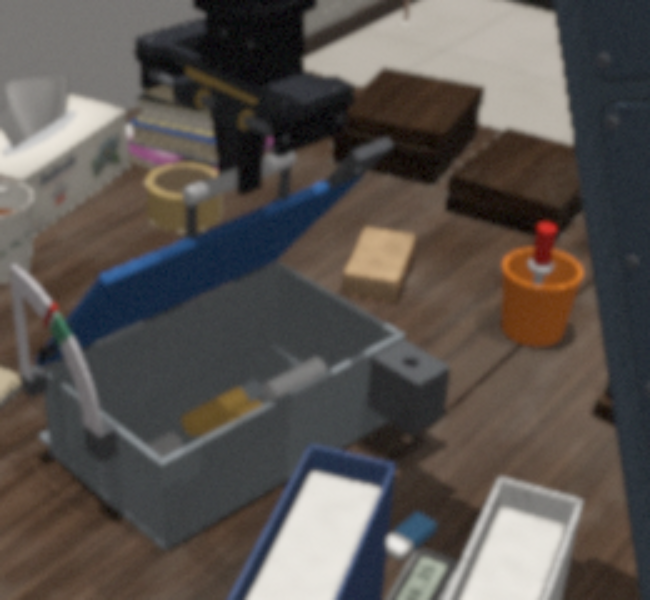

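The lid is held at about 52° (0.90 rad) with the bar gripped at (245,175). The pin stands in the upright cup at (543,250), and the bystanders in view have not moved.

```bash
python3 -c "
from rig import hand_in
print(hand_in())"
```

```text
the job is handed in; nothing more can be done
None
```

I handed the job in: the pin stands in the upright cup, and the lid was raised to about 68° and eased back to about 52° (0.9 rad), where the gripper holds it; the hand-in returned no verdict.

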